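# Load a bearing set on the measuring stand

### The arm

A 7-joint arm with a two-finger parallel gripper is mounted at the origin on the work surface. World frame = base frame: x ahead of the robot, y to its left, z up, the work surface at z = 0. Lengths are in m, angles in degrees, forces in N, time in s.
With the tool pointing down it reaches from about 0.425 to 0.875 m from the base axis. Payload 4.7 kg.
Tool frame: the origin (TCP) lies at the very end of the fingers, on their centre line; the grasp point (between the pads) lies env.grip_point_offset behind it (env.grip_point_offset is the distance from the TCP to the grasp point, in m); z points along the fingers, y is the direction in which the jaws open and shut (so a half turn about z gives the same grasp; the last joint's range is limited). The gripper opens to 87 mm and grips with 3 to 60 N. Pads are 19 mm wide; open, the fingers measure 117 mm over their backs; the gripper's body (75 mm by 190 mm) begins 51 mm behind the grasp point.
Start: joints at [70.881, 18.392, -4.016, 83.108, 1.295, 78.541, -3.26], TCP at [0.222, -0.611, 0.223] pointing down, gripper open.
Joint ranges: [-163.93, 163.93], [-17.29, 119.83], [-79.2, 71.16], [3.27, 140.29], [-89.18, 269.18], [5.43, 117.66], [-154.24, 154.24]. Speed limits (degrees/s): [147.25, 147.25, 180, 180, 180, 180, 180].

### API

Orientations are given as [roll, pitch, yaw] about the fixed x, y, z axes, in that order (R = Rz(yaw) Ry(pitch) Rx(roll)).
In Python, from cell import env gives the robot as it stands.
- The arm moves only by the tool send_rows, never from a script. Its argument "plan" is a list of rows, each a list of 7 numbers: the finger opening in mm, from 0 to 87, then the shift along the tool's x, y, z in mm, then the turn, a rotation vector about the tool's x, y, z in rad. A call has 1 to 12 rows; each row shifts and turns the commanded pose from where the row before left it, along the tool's axes as they then stand; what a row does not reach is not made up. A row lasts 1/10 s, in which the tool goes at most 50 mm and 8.59 degrees, less where a joint would pass 70% of its speed; a pose out of reach is approached as far as the arm can. A call is refused whole if a number of a shift passes 50 or a number of a turn 0.15, either way. A call with a gripper value outside its range is refused whole. The fingers move at their own pace and stop on an object; "grip_force" is the grip in N (left out, the last holds). Time passes only in rows, so rows that do not move let the fingers close. It gives the time, the measured TCP pose, the force and the opening at its end, in the units of the state.
- env.get_obs(): the state, without advancing time (a new reading comes with each control period).
- env.read_camera(name): name is "side" or "top"; returns the picture (480x640x3 uint8, red, green, blue); there is no depth.
- env.get_calibration(name): a dict with "fx", "fy", "cx", "cy" (pixels), "extrinsics" (4x4, takes a point from camera to world coordinates). Camera axes: x right, y down, z forward; pixel columns grow to the right and rows downward; lengths in m; the calibration is good to about 2 mm. A picture is of the moment at which its call begins. get_calibration takes no time and is no camera call.
- env.sign_off(): hands the job in, once; it reports no verdict.
Trained networks look in the newest picture that a camera, given by its name, has taken for a name from the list of things; names that differ only in an ending like _2 or _b are one class to them, and where a whole thing is asked for, a point or a joint stands for the part that bears it (a point fixed in the world has none). Each returns a list of dicts, best first, with "confidence" (0 to 1); they miss things now and then, are a little off and sometimes report something else, mostly with a low value. They report only what shows in the picture. A call takes as long as a camera call. They do not tell look-alikes from the thing itself.
- env.regions_of(camera, query): "region" (480x640 bool, what is visible of it) and "rect" ([left, top, right, bottom] in pixels, round what is visible of it).
The state is a dict: "time_s": time; "qpos": joint angles; "joint_velocities": joint speeds; "effort": joint torques, N m; "tool_pos": TCP position; "tool_rot": TCP orientation; "force": force on the tool from outside, world axes, zero at the start; "wrist_torque": the same for the moment, N m; "grip_width": finger opening in m.
Only numpy, scipy, OpenCV 4.12 (cv2) and the standard library are available. Lean on these libraries where they do the work, as an engineer would, in place of code of your own. Each camera call takes 0.05 s, during which the arm holds its last target. There are 200 camera calls.

### The job

Set up the bearing set for its height check on the measuring stand: raise the hold-down arm to the top of its column and swing it right clear of the arbor, then seat the parts fully home on the arbor in assembly order: the ball bearing first, then every spacer ring that is lying on the bench (one to three), then the thin flat washer, and last the bell-shaped retaining cap, mouth down. Then swing the arm back in over the cap, push it down until its foot rests on the cap, and let go, leaving the gauge case, V-block and oil bottle where they are.

Things in the scene. Friction and masses are not known exactly. Their poses are not given: they have to be found in the camera images.
- stand: The fixed measuring stand: a black granite base 235 x 140 x 24 mm, carrying a steel loading arbor and, behind it, a steel column. Origin: on the bench plane under the arbor's axis; x points from the arbor to the column, z up. The base spans x -75 to +160 mm, y -70 to +70 mm. The column (28 mm diameter, top 236 mm above the bench, foot flange 56 mm) stands at x = +130 mm, y = 0.
- seat (a point): Centre of the arbor's shoulder face (54 mm diameter, 30 mm above the bench) on which the bearing sits. The arbor rises 65 mm from it: 37 mm in diameter for 57 mm, then an 8 mm lead-in cone to 21 mm at the tip. Axes as the stand's.
- swing (a joint): Turn of the hold-down arm about the column, rad: 0 (a stop) with its foot exactly over the arbor; grows anticlockwise seen from above, to 2.2; at 1.57 the arm points to the stand's -y side. Light friction (about 0.1 N m); stays where left.
- lift (a joint): How far the arm has been slid down the column, m: 0 at the top (foot 155 mm above the bench) to 0.055 (foot 100 mm). Stays where left by friction: about 3 N pushes it down, 9 N lifts it.
- knob (a point): Grip point in the black round knob on top of the arm's end: knob 32 mm diameter, 28 mm tall, this point at its mid-height. 130 mm from the column axis, straight above the foot; the arm's top (26 mm wide, grey) is 26 mm below this point, the foot's underside 66 mm below. Axes turn with the arm; x points from the arm's end to the column.
- foot (a point): Centre of the underside of the arm's round pressure foot, 34 mm diameter.
- bearing: Ball bearing, steel, 68 mm outside diameter, 40 mm bore, 15 mm thick, balls visible between the two races. Its origin is its centre, z along its axis; the two faces are alike. It starts lying flat on the bench.
- spacer1: Spacer ring, plain bright aluminium, 56 mm outside diameter, 40 mm bore, 10 mm thick; the spacers are alike, their mutual order is free, and one to three are present. Its origin is its centre, z along its axis; the two faces are alike. It starts lying flat on the bench.
- spacer2: Spacer ring, plain bright aluminium, 56 mm outside diameter, 40 mm bore, 10 mm thick; the spacers are alike, their mutual order is free, and one to three are present. Its origin is its centre, z along its axis; the two faces are alike. It starts lying flat on the bench.
- spacer3: Spacer ring, plain bright aluminium, 56 mm outside diameter, 40 mm bore, 10 mm thick; the spacers are alike, their mutual order is free, and one to three are present. Its origin is its centre, z along its axis; the two faces are alike. It starts lying flat on the bench.
- washer: Washer, plain dark steel, 63 mm outside diameter, 40 mm bore, 6 mm thick. Its origin is its centre, z along its axis; the two faces are alike. It starts lying flat on the bench.
- cap: Retaining cap, bright aluminium bell: a body 50 mm in diameter and 46 mm tall, closed flat top, flange 62 mm in diameter and 7 mm high at the bottom, bore 40 mm and 38 mm deep from below. Origin: centre of its underside; z up through its top. It starts upright on the bench.
- gauge_case: Closed wooden gauge-block case, 92 x 152 x 49 mm, to be left alone. Origin under its centre.
- vblock: Dark steel V-block, 60 x 60 x 52 mm, to be left alone. Origin under its centre.
- oil_bottle: White oil bottle with black cap, 54 mm diameter, 130 mm tall, to be left alone. Origin under its centre.
Things that resemble listed ones, but are neither listed nor needed, are in the scene too. What is shaped like the spacer2 but brown or red is not meant. There is more than one size of the cap; the one meant has the size given above.

How it is judged:
By the outcome, as a careful person would: the job done as asked, in the order asked, and still so for the second after the job is handed in, with the robot touching nothing.
Of spacer1, spacer2, spacer3 only 1 to 3 are there at a start; the rules pass over those that are not, and their reading is None.
At some moment in a run one of bearing, spacer1, spacer2, spacer3, washer, cap may be knocked a few centimetres aside while the robot is not near it.
Once in a run the grip may slacken for a moment while it holds something.
It also fails if it takes over 210 s, if anything falls off the work surface, if the arm or the gripper's body presses on something with over 40 N, if the wrist force passes 120 N, or if a joint passes its speed limit or range.

## Working session

There is one attempt and no reset: what is moved stays moved. The work goes in short steps, Python scripts to look and compute and a tool call to move; the robot and the scene stay as the last step left them, time stands still between calls to the robot, and variables do not carry over. Pictures are saved under pics/ and viewed, about 12 in all and at most 16, crops included, and the job is handed in when it is done.

Besides the shell and the picture viewer there is one more tool, called after "Call:" by a JSON object that holds its "fn" and its "kwargs", one argument or row to a line. send_rows: Moves the arm, as the interface text tells. Its arguments: {"type":"object","properties":{"plan":{"type":"array"},"grip_force":{"type":"number"}},"required":["plan"]}

```bash
ls; mkdir -p pics; python3 - <<'E'
from cell import env
import cv2,numpy as np
o=env.get_obs();print({k:np.round(v,3) for k,v in o.items()},env.grip_point_offset)
for n in("top","side"):
    cv2.imwrite(f"pics/{n}0.png",env.read_camera(n)[:,:,::-1]);c=env.get_calibration(n)
    print(n,c["fx"],c["fy"],c["cx"],c["cy"],np.round(c["extrinsics"],3).tolist())
    for q in["stand","knob","bearing","spacer1","washer","cap","gauge_case","vblock","oil_bottle"]:
        print(q,[(round(float(r["confidence"]),2),[int(v) for v in r["rect"]]) for r in env.regions_of(n,q)])
E
```

```text
pics
{'time_s': np.float64(0.0), 'qpos': array([70.881, 18.438, -4.015, 83.174,  1.294, 78.541, -3.259]), 'joint_velocities': array([-0.033, -0.008, -0.021, -0.003, -0.008,  0.055,  0.036]), 'effort': array([ 0.0000e+00, -4.9130e+01, -4.0400e-01, -3.1253e+01, -6.4000e-02,
        4.4000e-02,  0.0000e+00]), 'tool_pos': array([ 0.221, -0.611,  0.221]), 'tool_rot': array([-1.79892e+02,  5.00000e-03,  1.99290e+01]), 'force': array([-0.166,  0.611,  0.376]), 'wrist_torque': array([-0.013,  0.   ,  0.003]), 'grip_width': np.float64(0.087)} 0.0187
top 520.4021775737459 520.4021775737459 318.6705540313993 244.86076168828896 [[-0.087, -0.973, 0.213, 0.281], [-0.996, 0.085, -0.015, 0.005], [-0.004, -0.213, -0.977, 1.344], [0.0, 0.0, 0.0, 1.0]]
stand [(0.61, [290, 191, 345, 307])]
knob [(0.93, [308, 208, 328, 279]), (0.34, [235, 292, 258, 314])]
bearing [(0.71, [173, 307, 199, 338])]
spacer1 [(0.69, [270, 332, 287, 351]), (0.63, [381, 170, 401, 202]), (0.57, [232, 292, 254, 314]), (0.51, [233, 333, 250, 357])]
washer [(0.84, [192, 260, 213, 279])]
cap [(0.89, [384, 286, 409, 311]), (0.56, [425, 290, 441, 311]), (0.23, [192, 256, 214, 277])]
gauge_case [(0.64, [172, 181, 231, 221])]
vblock [(0.78, [272, 168, 295, 199])]
oil_bottle [(0.96, [378, 169, 402, 203])]
side 622.153999474382 622.153999474382 328.1575302168499 238.42734674116846 [[-0.98, -0.152, 0.128, 0.425], [-0.199, 0.704, -0.682, 0.77], [0.014, -0.694, -0.72, 0.959], [0.0, 0.0, 0.0, 1.0]]
stand [(0.96, [273, 187, 414, 328])]
knob [(0.75, [290, 213, 388, 259]), (0.27, [208, 270, 246, 314])]
bearing [(0.59, [369, 446, 415, 477]), (0.5, [401, 211, 430, 242])]
spacer1 [(0.95, [423, 387, 455, 416]), (0.82, [367, 366, 396, 399]), (0.63, [431, 341, 460, 371])]
washer [(0.64, [293, 409, 329, 444])]
cap [(0.85, [402, 211, 428, 246]), (0.72, [415, 183, 438, 210])]
gauge_case []
vblock [(0.18, [272, 214, 390, 261])]
oil_bottle [(0.74, [275, 158, 301, 216])]
```

View pics/top0.png

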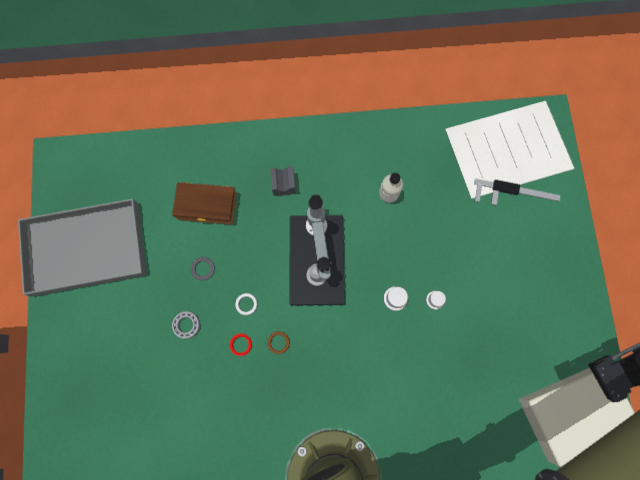

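View pics/side0.png

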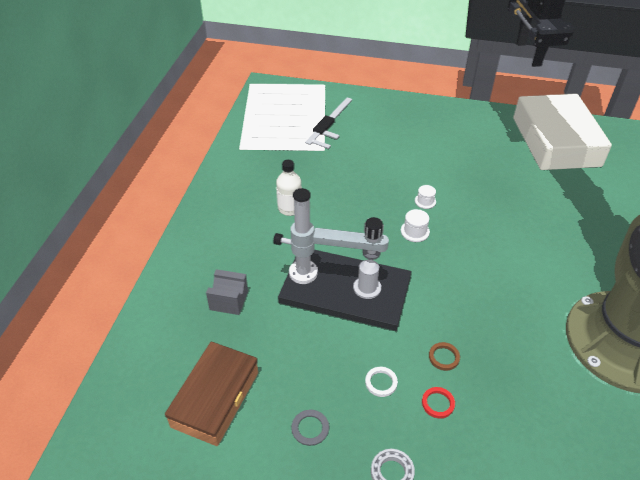

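Top: one bright spacer at (246,304), with red (241,345) and brown (279,342) rings as decoys. Bearing (185,325), washer (203,268), large cap (397,298) and small decoy cap (436,299). The stand's arbor is at about (320,270), with the column behind it and the arm over the arbor. Side view agrees. Next I'll fit silhouettes in both cameras.

```bash
cat > h.py <<'E'
from cell import env
import cv2,numpy as np,sys
from scipy.optimize import minimize
C={n:env.get_calibration(n) for n in("top","side")}
def proj(n,P):
    c=C[n];E=c["extrinsics"];q=(np.asarray(P,float)-E[:3,3])@E[:3,:3]
    return np.c_[c["fx"]*q[:,0]/q[:,2]+c["cx"],c["fy"]*q[:,1]/q[:,2]+c["cy"]]
def circ(r,z,t=np.linspace(0,2*np.pi,40)): return np.c_[r*np.cos(t),r*np.sin(t),0*t+z]
def cyl(r,z0,z1): return np.r_[circ(r,z0),circ(r,z1)]
M={"bearing":[cyl(.034,0,.015)],"spacer1":[cyl(.028,0,.01)],"washer":[cyl(.0315,0,.006)],
   "cap":[cyl(.031,0,.007),cyl(.025,0,.046)],
   "knob":[cyl(.016,-.014,.014)],
   "stand":[np.array([[x,y,z] for x in(-.075,.16) for y in(-.07,.07) for z in(0,.024)])]}
S=4
def render(n,pieces,p,roi):
    m=np.zeros(((roi[3]-roi[1])*S,(roi[2]-roi[0])*S),np.uint8)
    a=p[2] if len(p)>2 else 0
    R=np.array([[np.cos(a),-np.sin(a),0],[np.sin(a),np.cos(a),0],[0,0,1]])
    for P in pieces:
        q=(proj(n,P@R.T+[p[0],p[1],p[3] if len(p)>3 else 0])-roi[:2]+.5)*S
        h=cv2.convexHull(q.astype(np.float32)); cv2.fillConvexPoly(m,np.round(h*16).astype(np.int32),1,shift=4)
    return m
def mask(n,im,rect,kind):
    l,t,r,b=rect;roi=[max(l-14,0),max(t-14,0),min(r+14,640),min(b+14,480)]
    c=im[roi[1]:roi[3],roi[0]:roi[2]].astype(float);R,G,B=c[...,0],c[...,1],c[...,2]
    m=~((G>1.35*R)&(G>1.1*B))
    if kind=="stand": m=m&(c.max(2)<48)
    if kind=="knob": m=c.max(2)<60
    k,lab,st,_=cv2.connectedComponentsWithStats(m.astype(np.uint8))
    if k<2: return roi,None
    i=1+st[1:,4].argmax();m=(lab==i).astype(np.uint8)
    cs,_=cv2.findContours(m,cv2.RETR_EXTERNAL,cv2.CHAIN_APPROX_NONE)
    if kind in("stand","knob"): cs=[cv2.convexHull(np.vstack(cs))]
    m=cv2.drawContours(np.zeros_like(m),cs,-1,1,-1)
    return roi,cv2.resize(m,None,fx=S,fy=S,interpolation=cv2.INTER_NEAREST)
def unproj(n,u,v,z):
    c=C[n];E=c["extrinsics"];d=E[:3,:3]@[(u-c["cx"])/c["fx"],(v-c["cy"])/c["fy"],1]
    return (E[:3,3]+d*(z-E[2,3])/d[2])[:2]
def fit(kind,obs,p0):
    "obs: {cam:(im,rect)}; prints joint and per-camera fits"
    D={n:mask(n,im,r,kind) for n,(im,r) in obs.items()};D={n:v for n,v in D.items() if v[1] is not None}
    st=[.006,.006,.08][:len(p0)]
    def iou(p,ns): return np.mean([1-(lambda a,b:(a&b).sum()/max((a|b).sum(),1))(render(n,M[kind],p,D[n][0]),D[n][1]) for n in ns])
    out={}
    for ns in [list(D)]+([[n] for n in D] if len(D)>1 else []):
        f=minimize(iou,p0,args=(ns,),method="Nelder-Mead",options=dict(initial_simplex=np.array([p0]+[np.array(p0)+s*np.eye(len(p0))[i] for i,s in enumerate(st)]),xatol=2e-4,fatol=1e-4))
        out["+".join(ns)]=(np.round(f.x,4).tolist(),round(1-f.fun,3))
    return out
def yawfix(y): return (y+180)%360-180
def to(x,y,z,yaw=None):
    "shift needed: turn first (rad about tool z), then tool-axes shift in mm"
    o=env.get_obs();p=o["tool_pos"];y0=o["tool_rot"][2];yaw=y0 if yaw is None else yaw
    a=np.radians(yaw);d=np.array([x,y,z])-p
    sh=[d[0]*np.cos(a)+d[1]*np.sin(a),d[0]*np.sin(a)-d[1]*np.cos(a),-d[2]]
    print("tcp",np.round(p,4),"rot",np.round(o["tool_rot"],2),"q7",round(o["qpos"][6],1),"| turn",round(-np.radians(yawfix(yaw-y0)),3),"shift mm",np.round(np.array(sh)*1e3,1),"t",round(o["time_s"],2))
E
python3 - <<'E'
from h import *
I={n:env.read_camera(n) for n in C}
def go(k,t,s,p=None):
    p0=list(unproj("top",(t[0]+t[2])/2,(t[1]+t[3])/2,.01)) if p is None else p
    print(k,fit(k,{"top":(I["top"],t),"side":(I["side"],s)},p0))
go("bearing",[173,307,199,338],[369,446,415,479])
go("spacer1",[232,292,254,314],[367,366,396,399])
go("washer",[192,256,214,279],[293,409,329,444])
go("cap",[384,286,409,311],[402,211,428,246])
b=unproj("top",318,262,.02);print(b)
go("stand",[290,216,345,305],[281,255,411,325],[b[0]-.04,b[1],0.])
for n,u,v in(("top",391,190),("top",283,180),("top",205,203)):print(unproj(n,u,v,.03))
E
```

```text
bearing {'top+side': ([0.396, 0.3414], np.float64(0.801)), 'top': ([0.3948, 0.3409], np.float64(0.967)), 'side': ([0.3972, 0.3422], np.float64(0.674))}
spacer1 {'top+side': ([0.4362, 0.1853], np.float64(0.942)), 'top': ([0.4351, 0.1847], np.float64(0.952)), 'side': ([0.4371, 0.186], np.float64(0.966))}
washer {'top+side': ([0.5392, 0.2939], np.float64(0.929)), 'top': ([0.5376, 0.2936], np.float64(0.935)), 'side': ([0.54, 0.2943], np.float64(0.945))}
cap {'top+side': ([0.4173, -0.1989], np.float64(0.949)), 'top': ([0.4164, -0.1996], np.float64(0.956)), 'side': ([0.4177, -0.1979], np.float64(0.963))}
[ 0.52435749 -0.00926848]
stand {'top+side': ([0.5536, -0.0819, -0.0962], np.float64(0.186)), 'top': ([0.536, -0.0828, -0.3085], np.float64(0.384)), 'side': ([0.5647, -0.1372, -0.5954], np.float64(0.062))}
[ 0.69837877 -0.2180842 ]
[0.75123752 0.06438782]
[0.70574712 0.27359342]
```

```bash
python3 - <<'E'
from h import *
I={n:env.read_camera(n) for n in C}
print(I["top"][225,300],I["top"][298,330],I["side"][300,310],I["side"][270,340],I["side"][312,380],I["top"][225,280])
for n,r in(("top",[290,216,345,305]),("side",[281,255,411,325])):
    roi,m=mask(n,I[n],r,"stand");print(roi,m.sum()/16,cv2.boundingRect(m))
a=cv2.resize(I["top"][180:320,260:370],None,fx=4,fy=4,interpolation=cv2.INTER_CUBIC)
b=cv2.resize(I["side"][180:340,260:430],None,fx=3.5,fy=3.5,interpolation=cv2.INTER_CUBIC)[:, :]
a=cv2.resize(a,(360,458));b=cv2.resize(b,(430,405))
o=np.zeros((460,800,3),np.uint8);o[:458,:360]=a;o[:405,365:795]=b
cv2.imwrite("pics/stand.png",o[:,:,::-1])
E
```

```text
[51 54 57] [55 58 60] [60 62 69] [44 45 47] [63 66 70] [ 65 125  96]
[276, 202, 359, 319] 1227.0 (164, 68, 104, 272)
[267, 241, 425, 339] 80.0 (236, 88, 44, 40)
```

View pics/stand.png

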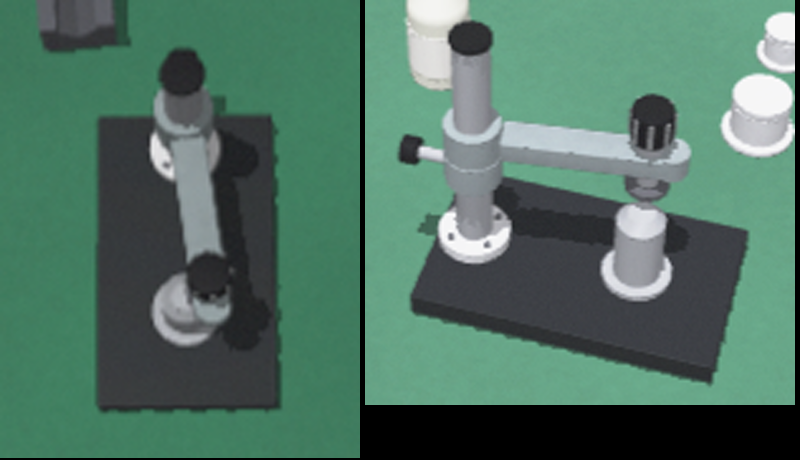

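Crop: the arm is swung slightly to −y and partly lowered. Knob at about top (323.5,264) and side (373.5,229.4). The base is brighter than my threshold, so I'll refit.

```bash
sed -i 's/c.max(2)<48/c.max(2)<85/' h.py; python3 - <<'E'
from h import *
from scipy.optimize import least_squares
I={n:env.read_camera(n) for n in C}
f=fit("stand",{"top":(I["top"],[290,216,345,305]),"side":(I["side"],[281,255,411,325])},[.485,-.007,0.]);print(f)
x,y,a=f["top+side"][0]
def kn(s):  # swing,lift -> knob world
    b=a+np.pi+s[0]; cx,cy=x+.13*np.cos(a),y+.13*np.sin(a)
    return np.array([[cx+.13*np.cos(b),cy+.13*np.sin(b),.221-s[1]]])
r=least_squares(lambda s:np.r_[proj("top",kn(s))[0]-[323.5,264],proj("side",kn(s))[0]-[373.5,229.4]],[.1,.02])
print(r.x,r.fun,kn(r.x)); k=kn(r.x)[0]
print("col",x+.13*np.cos(a),y+.13*np.sin(a), "arbor tip proj",proj("top",[[x,y,.03]]),proj("side",[[x,y,.03]]))
to(k[0],k[1],.3)
E
```

```text
{'top+side': ([0.492, -0.0032, -0.0757], np.float64(0.958)), 'top': ([0.4914, -0.0031, -0.0763], np.float64(0.981)), 'side': ([0.4919, -0.0032, -0.0754], np.float64(0.934))}
[0.12875686 0.05495476] [ 0.00518738 -0.0206231  -0.10900296 -0.00612338] [[ 0.49181063 -0.01992576  0.16604524]]
col 0.6216276959913194 -0.013031603733982863 arbor tip proj [[316.70433044 273.91880103]] [[367.36833021 284.85614549]]
tcp [ 0.2215 -0.6111  0.2226] rot [179.99   0.    19.93] q7 -3.3 | turn -0.0 shift mm [ 455.6 -463.7  -77.4] t 1.3
```

Call:
{"fn": "send_rows", "kwargs": {
  "plan": [
    [87,0,0,-26,0,0,0.1],
    [87,0,0,-26,0,0,0.1],
    [87,0,0,-26,0,0,0.095],
    [87,15,-29,0,0,0,0],
    [87,15,-29,0,0,0,0],
    [87,15,-29,0,0,0,0],
    [87,15,-29,0,0,0,0],
    [87,15,-29,0,0,0,0],
    [87,15,-29,0,0,0,0],
    [87,15,-29,0,0,0,0],
    [87,15,-29,0,0,0,0],
    [87,15,-29,0,0,0,0]
  ]
}}

```text
time_s: 2.5
tool_pos: [0.343, -0.342, 0.3008]
tool_rot: [180.0, -0.0, 3.0]
force: [0.8, -0.1, -0.4]
grip_width: 0.0869
```

Call:
{"fn": "send_rows", "kwargs": {
  "plan": [
    [87,15,-29,0,0,0,0],
    [87,15,-29,0,0,0,0],
    [87,15,-29,0,0,0,0],
    [87,15,-29,0,0,0,0],
    [87,15,-29,0,0,0,0],
    [87,15,-29,0,0,0,0],
    [87,15,-29,0,0,0,0],
    [87,15,-29,0,0,0,0],
    [87,15,-29,0,0,0,0],
    [87,15,-27,0,0,0,0],
    [87,15,-26,0,0,0,0],
    [87,0,0,0,0,0,0]
  ]
}}

```text
time_s: 3.7
tool_pos: [0.4918, -0.0161, 0.3008]
tool_rot: [-179.9, -0.1, 3.5]
force: [0.7, -0.6, 0.5]
grip_width: 0.0869
```

```bash
python3 -c "
from h import *
to(.4918,-.0199,.1475,3)"
```

```text
tcp [ 0.4918 -0.0161  0.3008] rot [-1.7989e+02 -8.0000e-02  3.4600e+00] q7 -86.4 | turn 0.008 shift mm [ -0.2   3.8 153.3] t 3.7
```

Call:
{"fn": "send_rows", "kwargs": {
  "plan": [
    [87,0,4,25,0,0,0],
    [87,0,0,25,0,0,0],
    [87,0,0,25,0,0,0],
    [87,0,0,25,0,0,0],
    [87,0,0,25,0,0,0],
    [87,0,0,15,0,0,0],
    [87,0,0,13,0,0,0],
    [87,0,0,0,0,0,0],
    [25,0,0,0,0,0,0],
    [25,0,0,0,0,0,0],
    [25,0,0,0,0,0,0],
    [25,0,0,0,0,0,0]
  ],
  "grip_force": 30
}}

```text
time_s: 4.9
tool_pos: [0.4914, -0.0251, 0.1482]
tool_rot: [180.0, -0.1, 3.0]
force: [0.6, -0.5, 0.4]
grip_width: 0.0632
```

Call:
{"fn": "send_rows", "kwargs": {
  "plan": [
    [20,0,0,0,0,0,0],
    [20,0,0,0,0,0,0],
    [20,0,0,0,0,0,0]
  ]
}}

```text
time_s: 5.2
tool_pos: [0.4909, -0.025, 0.1476]
tool_rot: [-180.0, 0.0, 3.0]
force: [-0.4, 0.9, 0.4]
grip_width: 0.039
```

Call:
{"fn": "send_rows", "kwargs": {
  "plan": [
    [20,0,-4,0,0,0,0],
    [20,0,0,0,0,0,0],
    [20,0,0,0,0,0,0],
    [20,0,0,0,0,0,0]
  ]
}}

```text
time_s: 5.6
tool_pos: [0.4906, -0.0212, 0.1475]
tool_rot: [180.0, 0.0, 3.0]
force: [-0.2, -0.2, 0.2]
grip_width: 0.0308
```

Call:
{"fn": "send_rows", "kwargs": {
  "plan": [
    [20,0,0,-8,0,0,0],
    [20,0,0,-8,0,0,0],
    [20,0,0,-8,0,0,0],
    [20,0,0,-8,0,0,0],
    [20,0,0,-8,0,0,0],
    [20,0,0,-8,0,0,0],
    [20,0,0,-5,0,0,0],
    [20,0,0,-2,0,0,0],
    [20,0,0,0,0,0,0],
    [20,0,0,0,0,0,0]
  ]
}}

```text
time_s: 6.6
tool_pos: [0.4926, -0.021, 0.2013]
tool_rot: [-180.0, -0.2, 3.0]
force: [9.0, -0.9, -12.9]
grip_width: 0.0308
```

Call:
{"fn": "send_rows", "kwargs": {
  "plan": [
    [20,0,0,-1,0,0,0],
    [20,0,0,0,0,0,0],
    [20,0,0,0,0,0,0]
  ]
}}

```text
time_s: 6.9
tool_pos: [0.4929, -0.021, 0.202]
tool_rot: [-179.9, -0.3, 3.0]
force: [10.9, -0.1, -15.8]
grip_width: 0.031
```

Call:
{"fn": "send_rows", "kwargs": {
  "plan": [
    [20,0,0,-1,0,0,0],
    [20,0,0,-1,0,0,0],
    [20,0,0,0,0,0,0],
    [20,0,0,0,0,0,0]
  ]
}}

```text
time_s: 7.3
tool_pos: [0.4935, -0.0208, 0.2035]
tool_rot: [-179.9, -0.4, 3.0]
force: [14.2, -0.3, -19.1]
grip_width: 0.0311
```

```bash
python3 - <<'E'
from h import *
im=env.read_camera("side")
a=cv2.resize(im[150:340,240:440],(800,760),interpolation=cv2.INTER_CUBIC)[:600]
cv2.imwrite("pics/s1.png",a[:,:,::-1])
E
```

```text
(no output)
```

View pics/s1.png

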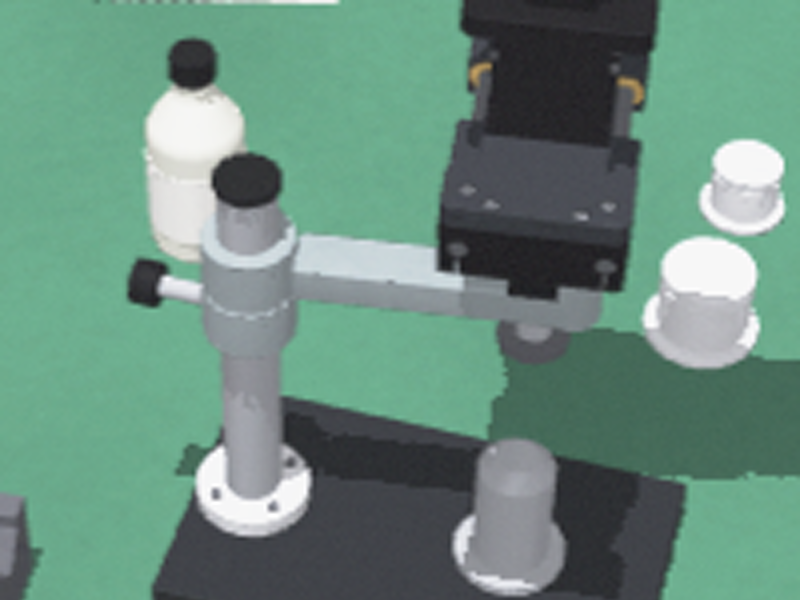

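The arm is clearly raised. I'll check the foot at crop (533,342), which is pixel (373.3,235.5), against the projection.

```bash
python3 - <<'E'
from h import *
for z in(.145,.15,.155,.16):print(z,proj("side",[[.4925,-.0205,z],[.4925,-.0205,z+.012]]).round(1).tolist())
# column top vs collar
print(proj("side",[[.6216,-.013,.236]]))
to(.4925,-.021,.2023)
E
```

```text
0.145 [[372.3, 237.3], [372.7, 232.6]]
0.15 [[372.5, 235.3], [372.9, 230.7]]
0.155 [[372.7, 233.4], [373.1, 228.7]]
0.16 [[372.8, 231.5], [373.3, 226.8]]
[[301.4725564  192.50811464]]
tcp [ 0.4935 -0.0209  0.2036] rot [-179.92   -0.36    3.04] q7 -87.9 | turn -0.0 shift mm [-1.   0.1  1.3] t 7.35
```

Call:
{"fn": "send_rows", "kwargs": {
  "plan": [
    [20,0.6,13,1,0,0,-0.1],
    [20,0.6,13,0,0,0,-0.1],
    [20,0.6,13,0,0,0,-0.1],
    [20,0.6,13,0,0,0,-0.1],
    [20,0.6,13,0,0,0,-0.1],
    [20,0.6,13,0,0,0,-0.1],
    [20,0.6,13,0,0,0,-0.1],
    [20,0,0,0,0,0,0]
  ]
}}

```text
time_s: 8.15
tool_pos: [0.5274, -0.1013, 0.2022]
tool_rot: [-179.8, -0.3, 43.3]
force: [7.2, 3.5, -12.6]
grip_width: 0.031
```

Call:
{"fn": "send_rows", "kwargs": {
  "plan": [
    [20,0.6,13,0,0,0,-0.1],
    [20,0.6,13,0,0,0,-0.1],
    [20,0.6,13,0,0,0,-0.1],
    [20,0.6,13,0,0,0,-0.1],
    [20,0.6,13,0,0,0,-0.1],
    [20,0.6,13,0,0,0,-0.1],
    [20,0.6,13,0,0,0,-0.1],
    [20,0,0,0,0,0,0],
    [20,0,0,0,0,0,0]
  ]
}}

```text
time_s: 9.05
tool_pos: [0.605, -0.1413, 0.2023]
tool_rot: [-179.9, -0.3, 83.3]
force: [4.3, 4.1, -10.8]
grip_width: 0.0308
```

Call:
{"fn": "send_rows", "kwargs": {
  "plan": [
    [87,0,0,0,0,0,0],
    [87,0,0,0,0,0,0],
    [87,0,0,0,0,0,0],
    [87,0,0,0,0,0,0],
    [87,0,0,-30,0,0,0],
    [87,0,0,-30,0,0,0],
    [87,0,0,-20,0,0,0.13],
    [87,0,0,0,0,0,0.14],
    [87,0,0,0,0,0,0.14],
    [87,0,0,0,0,0,0.14],
    [87,0,0,0,0,0,0.14],
    [87,0,0,0,0,0,0.14]
  ]
}}

```text
time_s: 10.25
tool_pos: [0.6049, -0.1442, 0.2852]
tool_rot: [179.9, -0.0, 35.3]
force: [0.1, 0.1, -0.7]
grip_width: 0.0867
```

Call:
{"fn": "send_rows", "kwargs": {
  "plan": [
    [87,0,0,0,0,0,0.14],
    [87,0,0,0,0,0,0.14],
    [87,-2,-33,0,0,0,0],
    [87,-2,-33,0,0,0,0],
    [87,-2,-33,0,0,0,0],
    [87,-2,-33,0,0,0,0],
    [87,-2,-33,0,0,0,0],
    [87,-2,-33,0,0,0,0],
    [87,-2,-33,0,0,0,0],
    [87,-2,-33,0,0,0,0],
    [87,0,0,0,0,0,0],
    [87,0,0,0,0,0,0]
  ]
}}

```text
time_s: 11.45
tool_pos: [0.5011, 0.0997, 0.2853]
tool_rot: [179.9, -0.1, 19.7]
force: [0.2, -0.9, 0.0]
grip_width: 0.0869
```

```bash
cat >> h.py <<'E'
def find(kind,p):
    "fit near last known position, both cameras"
    o={}
    for n in C:
        im=env.read_camera(n);q=np.vstack([proj(n,P+[p[0],p[1],0]) for P in M[kind]])
        l,t=q.min(0).astype(int);r,b=q.max(0).astype(int)+1;o[n]=(im,[l-6,t-6,r+6,min(b+6,480)])
    print(kind,fit(kind,o,list(p)))
E
python3 - <<'E'
from h import *
find("bearing",(.395,.341))
to(.395,.341,.1,20)
o=env.read_camera("top");cv2.imwrite("pics/t2.png",o[:,:,::-1])
E
```

```text
bearing {'top+side': ([0.396, 0.3415], np.float64(0.801)), 'top': ([0.3948, 0.341], np.float64(0.967)), 'side': ([0.3972, 0.3422], np.float64(0.674))}
tcp [0.5016 0.098  0.2848] rot [ 1.7994e+02 -2.0000e-02  1.9540e+01] q7 -85.1 | turn -0.008 shift mm [ -17.1 -264.8  184.8] t 11.55
```

View pics/t2.png

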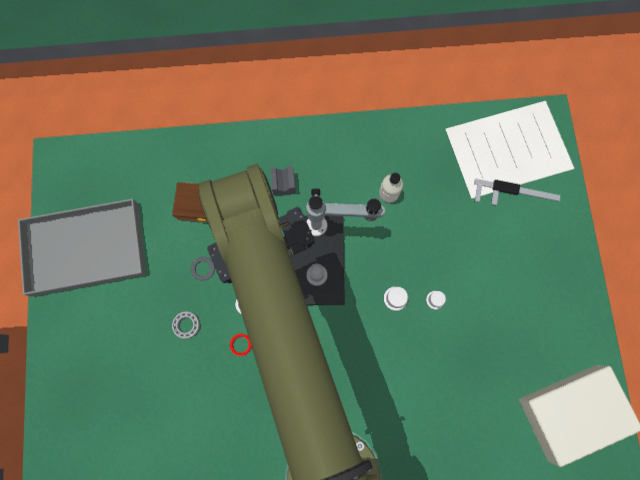

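The arm now points right of the column at (373,209) and the arbor at (317,273) is clear. Still only one bright spacer.

Call:
{"fn": "send_rows", "kwargs": {
  "plan": [
    [87,-2,-33,10,0,0,0],
    [87,-2,-33,20,0,0,0],
    [87,-2,-33,25,0,0,0],
    [87,-2,-33,25,0,0,0],
    [87,-2,-33,25,0,0,0],
    [87,-2,-33,25,0,0,0],
    [87,-2,-33,25,0,0,0],
    [87,-2,-33,25,0,0,0],
    [87,0,0,0,0,0,0],
    [87,0,0,0,0,0,0]
  ]
}}

```text
time_s: 12.6
tool_pos: [0.3973, 0.3422, 0.1038]
tool_rot: [-180.0, 0.1, 19.7]
force: [0.7, -0.2, 0.8]
grip_width: 0.0869
```

```bash
python3 -c "
from h import *
to(.396,.3415,.004,20)"
```

```text
tcp [0.3973 0.3422 0.1038] rot [-1.800e+02  1.200e-01  1.966e+01] q7 -124.2 | turn -0.006 shift mm [-1.4  0.2 99.8] t 12.6
```

Call:
{"fn": "send_rows", "kwargs": {
  "plan": [
    [87,-1,0,25,0,0,0],
    [87,0,0,25,0,0,0],
    [87,0,0,25,0,0,0],
    [87,0,0,15,0,0,0],
    [87,0,0,9,0,0,0],
    [60,0,0,0,0,0,0],
    [60,0,0,0,0,0,0],
    [60,0,0,0,0,0,0],
    [60,0,0,0,0,0,0],
    [60,0,0,0,0,0,0],
    [60,0,0,0,0,0,0]
  ],
  "grip_force": 35
}}

```text
time_s: 13.7
tool_pos: [0.3973, 0.3425, 0.0064]
tool_rot: [180.0, -0.1, 19.6]
force: [0.8, -0.7, 6.0]
grip_width: 0.0685
```

Call:
{"fn": "send_rows", "kwargs": {
  "plan": [
    [55,0,0,-15,0,0,0],
    [55,0,0,-30,0,0,0],
    [55,0,0,-35,0,0,0],
    [55,0,0,-35,0,0,0],
    [55,0,0,-25,0,0,0],
    [55,-1,15,0,0,0,0],
    [55,-2,30,0,0,0,0],
    [55,-2,30,0,0,0,0],
    [55,-2,30,0,0,0,0],
    [55,-2,30,0,0,0,0],
    [55,-2,30,0,0,0,0],
    [55,-2,30,0,0,0,0]
  ]
}}

```text
time_s: 14.9
tool_pos: [0.4492, 0.1535, 0.1459]
tool_rot: [-180.0, 0.0, 19.7]
force: [-0.5, -0.1, -2.5]
grip_width: 0.0672
```

Call:
{"fn": "send_rows", "kwargs": {
  "plan": [
    [55,-2,30,0,0,0,0],
    [55,-2,30,0,0,0,0],
    [55,-2,30,0,0,0,0],
    [55,-2,30,0,0,0,0],
    [55,-2,25,0,0,0,0],
    [55,0,12,0,0,0,0],
    [55,0,0,0,0,0,0],
    [55,0,0,0,0,0,0]
  ]
}}

```text
time_s: 15.7
tool_pos: [0.4927, 0.0047, 0.1456]
tool_rot: [-179.9, 0.0, 19.7]
force: [0.0, 0.3, -0.8]
grip_width: 0.0672
```

```bash
python3 - <<'E'
from h import *
to(.492,-.0032,.06)
im=env.read_camera("side")
a=cv2.resize(im[150:340,240:440],(800,760),interpolation=cv2.INTER_CUBIC)[:600]
cv2.imwrite("pics/s2.png",a[:,:,::-1])
E
```

```text
tcp [0.4927 0.0047 0.1456] rot [-179.93    0.     19.73] q7 -76.1 | turn -0.0 shift mm [-3.3  7.2 85.6] t 15.7
```

View pics/s2.png

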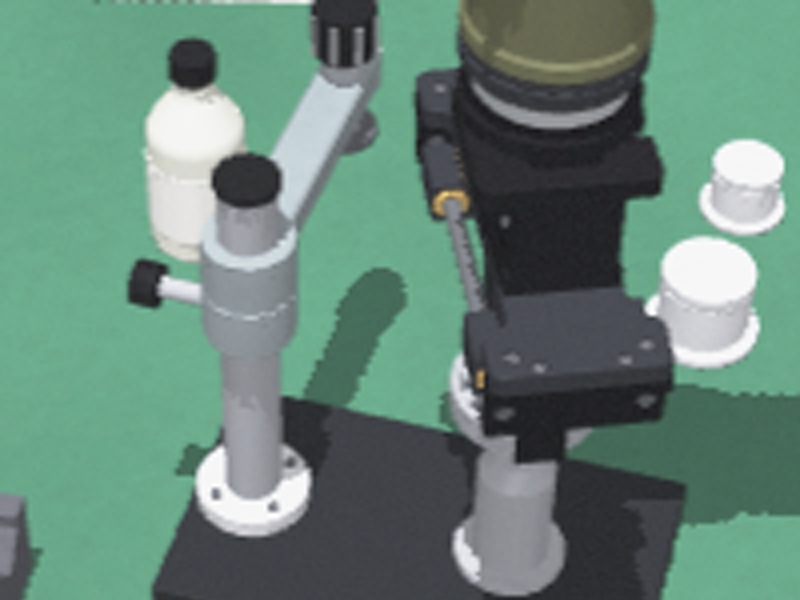

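The bearing is held level and nearly over the arbor tip. Correcting the lateral offset and lowering.

Call:
{"fn": "send_rows", "kwargs": {
  "plan": [
    [55,-3,7,0,0,0,0],
    [55,0,0,15,0,0,0],
    [55,0,0,12,0,0,0],
    [55,0,0,8,0,0,0],
    [55,0,0,8,0,0,0],
    [55,0,0,8,0,0,0],
    [55,0,0,8,0,0,0],
    [55,0,0,8,0,0,0],
    [55,0,0,0,0,0,0]
  ]
}}

```text
time_s: 16.65
tool_pos: [0.493, -0.0038, 0.0778]
tool_rot: [-179.9, -0.1, 19.7]
force: [2.6, 1.4, -4.0]
grip_width: 0.0672
```

Call:
{"fn": "send_rows", "kwargs": {
  "plan": [
    [55,0,0,8,0,0,0],
    [55,0,0,8,0,0,0],
    [55,0,0,8,0,0,0],
    [55,0,0,8,0,0,0],
    [55,0,0,5,0,0,0],
    [55,0,0,0,0,0,0],
    [55,0,0,0,0,0,0]
  ]
}}

```text
time_s: 17.35
tool_pos: [0.493, -0.0039, 0.0408]
tool_rot: [-180.0, -0.1, 19.7]
force: [4.0, 5.2, -2.7]
grip_width: 0.0669
```

Call:
{"fn": "send_rows", "kwargs": {
  "plan": [
    [55,1,-0.7,0,0,0,0],
    [55,0,0,2,0,0,0],
    [55,0,0,1.5,0,0,0],
    [55,0,0,0,0,0,0],
    [55,0,0,0,0,0,0]
  ]
}}

```text
time_s: 17.85
tool_pos: [0.4931, -0.0039, 0.0378]
tool_rot: [180.0, 0.0, 19.6]
force: [1.6, 1.4, -1.0]
grip_width: 0.0674
```

Call:
{"fn": "send_rows", "kwargs": {
  "plan": [
    [55,0,0,1,0,0,0],
    [55,0,0,1,0,0,0],
    [55,0,0,1,0,0,0],
    [55,0,0,0,0,0,0],
    [55,0,0,0,0,0,0]
  ]
}}

```text
time_s: 18.35
tool_pos: [0.4932, -0.0039, 0.0364]
tool_rot: [179.9, 0.1, 19.6]
force: [-3.2, 1.8, 12.5]
grip_width: 0.0672
```

Call:
{"fn": "send_rows", "kwargs": {
  "plan": [
    [87,0,0,0,0,0,0],
    [87,0,0,0,0,0,0],
    [87,0,0,0,0,0,0],
    [87,0,0,-20,0,0,0],
    [87,0,0,-35,0,0,0],
    [87,0,0,-45,0,0,0],
    [87,1,-25,0,0,0,0],
    [87,2,-33,0,0,0,0],
    [87,2,-33,0,0,0,0],
    [87,0,0,0,0,0,0]
  ]
}}

```text
time_s: 19.35
tool_pos: [0.4658, 0.0881, 0.135]
tool_rot: [-180.0, 0.0, 20.0]
force: [-0.3, -0.3, 0.5]
grip_width: 0.087
```

```bash
python3 - <<'E'
from h import *
find("spacer1",(.436,.185))
to(.4362,.1853,.004)
a=np.hstack([env.read_camera("side")[190:390,270:470],env.read_camera("top")[200:400,150:350]])
cv2.imwrite("pics/s3.png",cv2.resize(a,None,fx=2,fy=2,interpolation=cv2.INTER_CUBIC)[:,:,::-1])
E
```

```text
spacer1 {'top+side': ([0.437, 0.1859], np.float64(0.569)), 'top': ([0.4379, 0.1793], np.float64(0.174)), 'side': ([0.437, 0.1859], np.float64(0.966))}
tcp [0.467  0.0836 0.1348] rot [1.7995e+02 5.0000e-02 1.9730e+01] q7 -85.1 | turn -0.0 shift mm [   5.3 -106.1  130.8] t 19.45
```

View pics/s3.png

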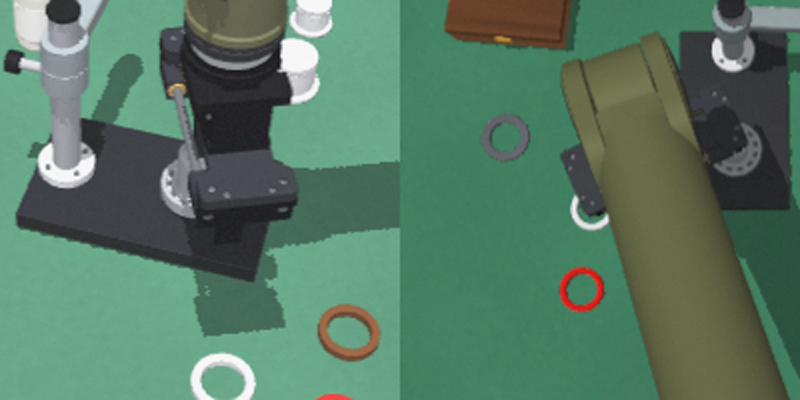

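The bearing sits flat on the shoulder and the spacer hasn't moved.

Call:
{"fn": "send_rows", "kwargs": {
  "plan": [
    [87,1,-26,0,0,0,0],
    [87,1,-27,0,0,0,0],
    [87,1,-27,0,0,0,0],
    [87,2,-26,20,0,0,0],
    [87,0,0,30,0,0,0],
    [87,0,0,20,0,0,0],
    [87,0,0,0,0,0,0],
    [87,0,0,0,0,0,0]
  ]
}}

```text
time_s: 20.35
tool_pos: [0.4369, 0.1845, 0.0651]
tool_rot: [-180.0, 0.0, 19.5]
force: [0.4, -0.4, -0.0]
grip_width: 0.0869
```

```bash
python3 -c "
from h import *
to(.4362,.1853,.003)"
```

```text
tcp [0.4369 0.1845 0.0651] rot [-1.7998e+02  4.0000e-02  1.9540e+01] q7 -103.1 | turn -0.0 shift mm [-0.4 -1.  62.1] t 20.35
```

Call:
{"fn": "send_rows", "kwargs": {
  "plan": [
    [87,0,-1,25,0,0,0],
    [87,0,0,20,0,0,0],
    [87,0,0,12,0,0,0],
    [87,0,0,4.5,0,0,0],
    [45,0,0,0,0,0,0],
    [45,0,0,0,0,0,0],
    [45,0,0,0,0,0,0],
    [45,0,0,0,0,0,0],
    [45,0,0,0,0,0,0],
    [45,0,0,0,0,0,0],
    [45,0,0,0,0,0,0],
    [45,0,0,0,0,0,0]
  ]
}}

```text
time_s: 21.55
tool_pos: [0.4366, 0.1862, 0.0039]
tool_rot: [180.0, -0.0, 19.6]
force: [0.1, -1.5, 5.3]
grip_width: 0.0542
```

Call:
{"fn": "send_rows", "kwargs": {
  "plan": [
    [40,0,0,-10,0,0,0],
    [40,0,0,-25,0,0,0],
    [40,0,0,-35,0,0,0],
    [40,0,0,-35,0,0,0],
    [40,0,0,-30,0,0,0],
    [40,-1,20,0,0,0,0],
    [40,-2,32,0,0,0,0],
    [40,-2,35,0,0,0,0],
    [40,-2,35,0,0,0,0],
    [40,-2,35,0,0,0,0],
    [40,-1,27,0,0,0,0],
    [40,0,14,0,0,0,0]
  ]
}}

```text
time_s: 22.75
tool_pos: [0.4935, -0.0061, 0.1386]
tool_rot: [180.0, 0.0, 19.5]
force: [0.0, -0.7, -0.4]
grip_width: 0.0543
```

Call:
{"fn": "send_rows", "kwargs": {
  "plan": [
    [40,0,0,0,0,0,0],
    [40,0,0,0,0,0,0],
    [40,0,0,0,0,0,0]
  ]
}}

```text
time_s: 23.05
tool_pos: [0.4929, -0.0015, 0.1386]
tool_rot: [-180.0, 0.0, 19.8]
force: [-0.2, 0.9, -0.4]
grip_width: 0.0541
```

```bash
python3 - <<'E'
from h import *
to(.493,-.0035,.05)
im=env.read_camera("side")
a=cv2.resize(im[200:320,310:430],(480,480),interpolation=cv2.INTER_CUBIC)
cv2.imwrite("pics/s4.png",a[:,:,::-1])
E
```

```text
tcp [ 0.4929 -0.0015  0.1386] rot [-179.97    0.     19.81] q7 -75.7 | turn -0.0 shift mm [-0.6  1.9 88.6] t 23.05
```

View pics/s4.png

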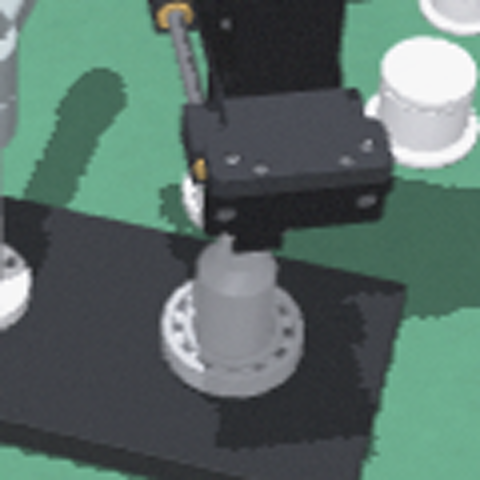

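The bearing is flush on the shoulder and the spacer is held behind the near finger.

Call:
{"fn": "send_rows", "kwargs": {
  "plan": [
    [40,0,1.5,15,0,0,0],
    [40,0,0,15,0,0,0],
    [40,0,0,8,0,0,0],
    [40,0,0,8,0,0,0],
    [40,0,0,8,0,0,0],
    [40,0,0,8,0,0,0],
    [40,0,0,8,0,0,0],
    [40,0,0,0,0,0,0],
    [40,0,0,0,0,0,0]
  ]
}}

```text
time_s: 24.0
tool_pos: [0.4933, -0.0042, 0.068]
tool_rot: [-179.9, 0.0, 19.7]
force: [-0.3, 4.1, -3.3]
grip_width: 0.0544
```

Call:
{"fn": "send_rows", "kwargs": {
  "plan": [
    [40,0.2,-0.6,4,0,0,0],
    [40,0,0,5,0,0,0],
    [40,0,0,5,0,0,0],
    [40,0,0,3,0,0,0],
    [40,0,0,1.5,0,0,0],
    [40,0,0,1,0,0,0],
    [40,0,0,0,0,0,0],
    [40,0,0,0,0,0,0]
  ]
}}

```text
time_s: 24.8
tool_pos: [0.4939, -0.0041, 0.049]
tool_rot: [-180.0, -0.0, 19.6]
force: [-0.5, 5.1, 0.7]
grip_width: 0.0542
```

Call:
{"fn": "send_rows", "kwargs": {
  "plan": [
    [40,0,0,1,0,0,0],
    [40,0,0,1,0,0,0],
    [40,0,0,0,0,0,0],
    [40,0,0,0,0,0,0]
  ]
}}

```text
time_s: 25.2
tool_pos: [0.494, -0.0041, 0.0488]
tool_rot: [180.0, 0.0, 19.7]
force: [-6.5, 5.3, 14.9]
grip_width: 0.0544
```

Call:
{"fn": "send_rows", "kwargs": {
  "plan": [
    [87,0,0,0,0,0,0],
    [87,0,0,0,0,0,0],
    [87,0,0,0,0,0,0],
    [87,0,0,0,0,0,0],
    [87,0,0,-25,0,0,0],
    [87,0,0,-35,0,0,0],
    [87,0,0,-35,0,0,0],
    [87,0,-33,0,0,0,0],
    [87,0,-33,0,0,0,0],
    [87,0,-33,0,0,0,0],
    [87,20,-33,0,0,0,0],
    [87,25,-33,0,0,0,0]
  ]
}}

```text
time_s: 26.4
tool_pos: [0.4806, 0.166, 0.1421]
tool_rot: [179.8, -0.0, 19.5]
force: [0.6, -0.4, 0.7]
grip_width: 0.0874
```

Call:
{"fn": "send_rows", "kwargs": {
  "plan": [
    [87,30,-33,0,0,0,0],
    [87,30,-33,0,0,0,0],
    [87,30,-30,0,0,0,0],
    [87,8,0,0,0,0,0],
    [87,0,0,30,0,0,0],
    [87,0,0,30,0,0,0],
    [87,0,0,0,0,0,0],
    [87,0,0,0,0,0,0]
  ]
}}

```text
time_s: 27.2
tool_pos: [0.5407, 0.2885, 0.0819]
tool_rot: [180.0, 0.1, 19.6]
force: [-0.5, 0.0, 0.7]
grip_width: 0.0869
```

```bash
python3 - <<'E'
from h import *
find("washer",(.5392,.2939))
to(.5392,.2939,.003)
find("cap",(.417,-.199))
im=env.read_camera("side")
a=cv2.resize(im[190:470,270:450],None,fx=2,fy=2,interpolation=cv2.INTER_CUBIC)
cv2.imwrite("pics/s5.png",a[:,:,::-1])
E
```

```text
washer {'top+side': ([0.5406, 0.292], np.float64(0.273)), 'top': ([0.5051, 0.3087], np.float64(0.126)), 'side': ([0.5407, 0.2918], np.float64(0.423))}
tcp [0.5418 0.2896 0.0837] rot [ 1.7999e+02 -1.4000e-01  1.9610e+01] q7 -116.2 | turn -0.0 shift mm [-1.  -4.9 80.7] t 27.3
cap {'top+side': ([0.4159, -0.1996], np.float64(0.478)), 'top': ([0.4159, -0.1996], np.float64(0.956)), 'side': ([0.411, -0.3063], np.float64(0.346))}
```

View pics/s5.png

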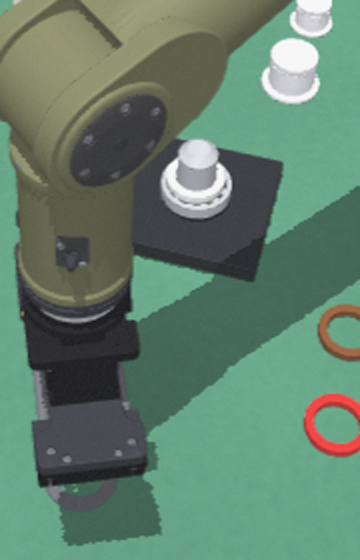

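The spacer is seated on the bearing, and the washer at about pixel (311,427) hasn't moved.

Call:
{"fn": "send_rows", "kwargs": {
  "plan": [
    [87,-1,-5,25,0,0,0],
    [87,0,0,25,0,0,0],
    [87,0,0,18,0,0,0],
    [87,0,0,8,0,0,0],
    [87,0,0,0,0,0,0],
    [87,0,0,0,0,0,0]
  ]
}}

```text
time_s: 28.05
tool_pos: [0.5388, 0.2943, 0.0069]
tool_rot: [-180.0, -0.1, 19.6]
force: [0.1, -0.4, 0.2]
grip_width: 0.0869
```

Call:
{"fn": "send_rows", "kwargs": {
  "plan": [
    [87,0,0,4.5,0,0,0],
    [55,0,0,0,0,0,0],
    [55,0,0,0,0,0,0],
    [55,0,0,0,0,0,0],
    [55,0,0,0,0,0,0],
    [55,0,0,0,0,0,0],
    [55,0,0,0,0,0,0],
    [55,0,0,0,0,0,0]
  ]
}}

```text
time_s: 28.85
tool_pos: [0.5383, 0.2938, 0.0017]
tool_rot: [180.0, -0.0, 19.6]
force: [-0.0, 0.0, 1.9]
grip_width: 0.0612
```

Call:
{"fn": "send_rows", "kwargs": {
  "plan": [
    [50,0,0,-8,0,0,0],
    [50,0,0,-20,0,0,0],
    [50,0,0,-30,0,0,0],
    [50,0,0,-30,0,0,0],
    [50,0,0,-30,0,0,0],
    [50,-15,15,-20,0,0,0],
    [50,-28,25,0,0,0,0],
    [50,-28,30,0,0,0,0],
    [50,-28,30,0,0,0,0],
    [50,-28,30,0,0,0,0],
    [50,-15,30,0,0,0,0],
    [50,0,30,0,0,0,0]
  ]
}}

```text
time_s: 30.05
tool_pos: [0.4664, 0.0653, 0.1398]
tool_rot: [179.8, 0.1, 19.6]
force: [0.9, -0.8, -0.6]
grip_width: 0.0608
```

Call:
{"fn": "send_rows", "kwargs": {
  "plan": [
    [50,0,30,0,0,0,0],
    [50,0,25,0,0,0,0],
    [50,0,15,0,0,0,0],
    [50,0,5,0,0,0,0],
    [50,0,0,0,0,0,0],
    [50,0,0,0,0,0,0],
    [50,0,0,0,0,0,0]
  ]
}}

```text
time_s: 30.75
tool_pos: [0.4931, -0.0019, 0.1396]
tool_rot: [-180.0, 0.0, 19.8]
force: [-0.7, -0.6, -0.6]
grip_width: 0.0612
```

```bash
python3 - <<'E'
from h import *
to(.4935,-.0038,.0567)
im=env.read_camera("side")
a=cv2.resize(im[200:320,310:430],(480,480),interpolation=cv2.INTER_CUBIC)
cv2.imwrite("pics/s6.png",a[:,:,::-1])
E
```

```text
tcp [ 0.4931 -0.0019  0.1396] rot [-1.7999e+02  1.0000e-02  1.9780e+01] q7 -76.0 | turn -0.0 shift mm [-0.3  1.9 82.9] t 30.75
```

View pics/s6.png

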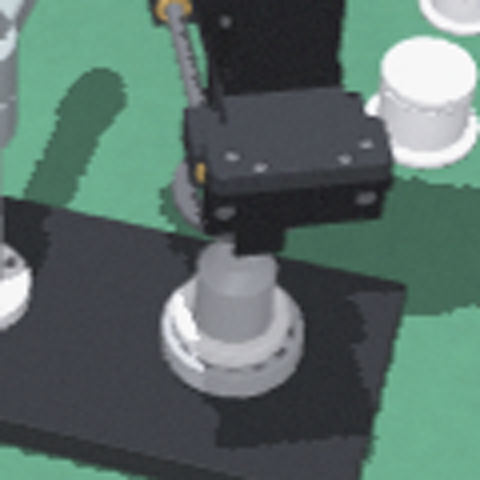

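The washer is held and the spacer is flush on the bearing. Lowering.

Call:
{"fn": "send_rows", "kwargs": {
  "plan": [
    [50,0,1.3,15,0,0,0],
    [50,0,0,12,0,0,0],
    [50,0,0,8,0,0,0],
    [50,0,0,8,0,0,0],
    [50,0,0,8,0,0,0],
    [50,0,0,8,0,0,0],
    [50,0,0,8,0,0,0],
    [50,0,0,0,0,0,0],
    [50,0,0,0,0,0,0]
  ]
}}

```text
time_s: 31.7
tool_pos: [0.4929, -0.0044, 0.0717]
tool_rot: [-179.9, 0.1, 19.7]
force: [-2.5, 2.7, -2.5]
grip_width: 0.0609
```

Call:
{"fn": "send_rows", "kwargs": {
  "plan": [
    [50,-0.3,-0.6,5,0,0,0],
    [50,0,0,5,0,0,0],
    [50,0,0,3,0,0,0],
    [50,0,0,1.5,0,0,0],
    [50,0,0,1,0,0,0],
    [50,0,0,0,0,0,0],
    [50,0,0,0,0,0,0]
  ]
}}

```text
time_s: 32.4
tool_pos: [0.4933, -0.004, 0.057]
tool_rot: [-180.0, 0.0, 19.6]
force: [-3.8, 3.2, 1.4]
grip_width: 0.0614
```

Call:
{"fn": "send_rows", "kwargs": {
  "plan": [
    [50,0,0,1,0,0,0],
    [50,0,0,1,0,0,0],
    [50,0,0,0,0,0,0],
    [50,0,0,0,0,0,0]
  ]
}}

```text
time_s: 32.8
tool_pos: [0.4934, -0.0041, 0.0565]
tool_rot: [180.0, 0.1, 19.6]
force: [-9.1, 2.8, 13.9]
grip_width: 0.0614
```

Call:
{"fn": "send_rows", "kwargs": {
  "plan": [
    [87,0,0,0,0,0,0],
    [87,0,0,0,0,0,0],
    [87,0,0,0,0,0,0],
    [87,0,0,-20,0,0,0],
    [87,0,0,-35,0,0,0],
    [87,0,0,-35,0,0,0],
    [87,-27,30,0,0,0,0],
    [87,-27,32,0,0,0,0],
    [87,-27,32,0,0,0,0],
    [87,-27,32,0,0,0,0],
    [87,-27,30,0,0,0,0],
    [87,0,0,0,0,0,0]
  ]
}}

```text
time_s: 34.0
tool_pos: [0.4162, -0.2033, 0.145]
tool_rot: [179.8, 0.1, 19.1]
force: [-1.0, 0.6, -0.4]
grip_width: 0.0871
```

```bash
python3 - <<'E'
from h import *
to(.417,-.199,.016)
for n in C:
    im=env.read_camera(n)
    print(n,[(round(float(r["confidence"]),2),[int(v) for v in r["rect"]]) for r in env.regions_of(n,"cap")])
    if n=="side":A=im[180:330,280:460]
    else:B=im[220:370,300:480]
cv2.imwrite("pics/s7.png",cv2.resize(np.hstack([A,B]),None,fx=2.2,fy=2.2,interpolation=cv2.INTER_CUBIC)[:,:,::-1])
E
```

```text
tcp [ 0.4162 -0.2033  0.145 ] rot [1.7982e+02 7.0000e-02 1.9060e+01] q7 -48.1 | turn -0.0 shift mm [  2.1  -3.8 129. ] t 34.0
top []
side [(0.77, [413, 186, 434, 214]), (0.68, [400, 211, 430, 239])]
```

View pics/s7.png

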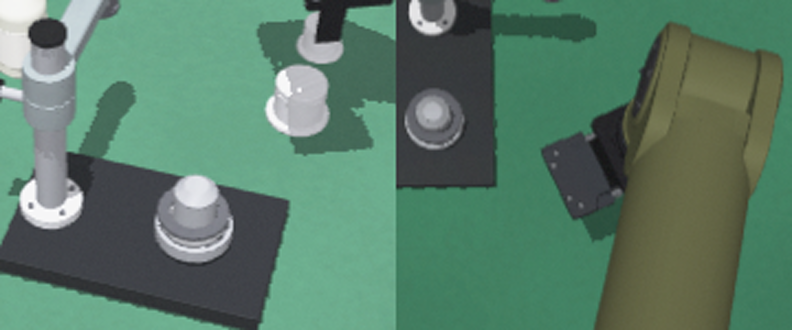

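The washer is seated and the cap at side (415,227) is in place.

Call:
{"fn": "send_rows", "kwargs": {
  "plan": [
    [87,0,0,25,0,0,0],
    [87,0,0,25,0,0,0],
    [87,0,0,0,0,0,0],
    [87,0,0,0,0,0,0]
  ]
}}

```text
time_s: 34.6
tool_pos: [0.4192, -0.1955, 0.0953]
tool_rot: [-180.0, 0.0, 19.8]
force: [-0.0, -0.1, 0.2]
grip_width: 0.0867
```

```bash
python3 -c "
from h import *
to(.417,-.199,.016)"
```

```text
tcp [ 0.4192 -0.1955  0.0953] rot [-179.97    0.     19.77] q7 -49.9 | turn -0.0 shift mm [-3.3  2.6 79.3] t 34.6
```

Call:
{"fn": "send_rows", "kwargs": {
  "plan": [
    [87,-3,2.5,0,0,0,0],
    [87,0,0,20,0,0,0],
    [87,0,0,20,0,0,0],
    [87,0,0,20,0,0,0],
    [87,0,0,12,0,0,0],
    [87,0,0,7,0,0,0],
    [40,0,0,0,0,0,0],
    [40,0,0,0,0,0,0],
    [40,0,0,0,0,0,0],
    [40,0,0,0,0,0,0],
    [40,0,0,0,0,0,0],
    [40,0,0,0,0,0,0]
  ]
}}

```text
time_s: 35.8
tool_pos: [0.4169, -0.2, 0.0164]
tool_rot: [180.0, -0.0, 19.6]
force: [-0.3, -0.3, 1.4]
grip_width: 0.0491
```

Call:
{"fn": "send_rows", "kwargs": {
  "plan": [
    [40,0,0,0,0,0,0],
    [40,0,0,0,0,0,0],
    [40,0,0,0,0,0,0]
  ]
}}

```text
time_s: 36.1
tool_pos: [0.4169, -0.2, 0.0163]
tool_rot: [180.0, -0.0, 19.6]
force: [-1.0, 1.0, 3.3]
grip_width: 0.0489
```

Call:
{"fn": "send_rows", "kwargs": {
  "plan": [
    [35,0,0,-10,0,0,0],
    [35,0,0,-25,0,0,0],
    [35,0,0,-30,0,0,0],
    [35,0,0,-30,0,0,0],
    [35,0,0,-30,0,0,0],
    [35,15,-17,0,0,0,0],
    [35,26,-30,0,0,0,0],
    [35,26,-30,0,0,0,0],
    [35,26,-30,0,0,0,0],
    [35,26,-30,0,0,0,0],
    [35,18,-20,0,0,0,0],
    [35,0,0,0,0,0,0]
  ]
}}

```text
time_s: 37.3
tool_pos: [0.4935, -0.0007, 0.1413]
tool_rot: [-179.9, -0.1, 20.1]
force: [-0.6, 0.2, -2.5]
grip_width: 0.0491
```

Call:
{"fn": "send_rows", "kwargs": {
  "plan": [
    [35,0,0,0,0,0,0],
    [35,0,0,0,0,0,0],
    [35,0,0,0,0,0,0]
  ]
}}

```text
time_s: 37.6
tool_pos: [0.4925, -0.0074, 0.1408]
tool_rot: [180.0, 0.0, 19.5]
force: [-0.9, -0.1, -2.6]
grip_width: 0.0488
```

```bash
python3 - <<'E'
from h import *
to(.4935,-.0038,.0773)
im=env.read_camera("side")
a=cv2.resize(im[200:320,310:430],(480,480),interpolation=cv2.INTER_CUBIC)
cv2.imwrite("pics/s8.png",a[:,:,::-1])
E
```

```text
tcp [ 0.4925 -0.0074  0.1408] rot [1.7998e+02 5.0000e-02 1.9500e+01] q7 -75.7 | turn -0.0 shift mm [ 2.2 -3.1 63.5] t 37.6
```

View pics/s8.png

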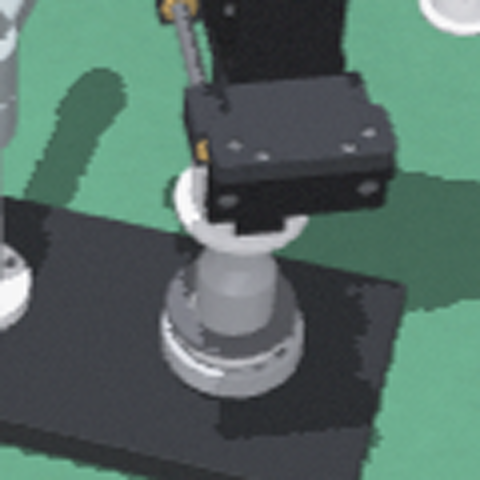

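The cap is held mouth down above the arbor, with the washer on top of the stack. Lowering.

Call:
{"fn": "send_rows", "kwargs": {
  "plan": [
    [35,2,-3,10,0,0,0],
    [35,0,0,10,0,0,0],
    [35,0,0,8,0,0,0],
    [35,0,0,8,0,0,0],
    [35,0,0,8,0,0,0],
    [35,0,0,0,0,0,0],
    [35,0,0,0,0,0,0]
  ]
}}

```text
time_s: 38.35
tool_pos: [0.4935, -0.0024, 0.0967]
tool_rot: [-180.0, 0.1, 19.6]
force: [-1.5, 0.5, -2.9]
grip_width: 0.0492
```

Call:
{"fn": "send_rows", "kwargs": {
  "plan": [
    [35,0,0,6,0,0,0],
    [35,0,0,6,0,0,0],
    [35,0,0,4,0,0,0],
    [35,0,0,2,0,0,0],
    [35,0,0,1.5,0,0,0],
    [35,0,0,0,0,0,0],
    [35,0,0,0,0,0,0]
  ]
}}

```text
time_s: 39.05
tool_pos: [0.4935, -0.0025, 0.0774]
tool_rot: [-180.0, 0.0, 19.6]
force: [-3.6, -0.3, -1.6]
grip_width: 0.0488
```

Call:
{"fn": "send_rows", "kwargs": {
  "plan": [
    [35,0,0,1,0,0,0],
    [35,0,0,1,0,0,0],
    [35,0,0,0,0,0,0],
    [35,0,0,0,0,0,0]
  ]
}}

```text
time_s: 39.45
tool_pos: [0.4935, -0.0025, 0.0773]
tool_rot: [180.0, 0.1, 19.6]
force: [-9.8, -0.6, 13.8]
grip_width: 0.0491
```

Call:
{"fn": "send_rows", "kwargs": {
  "plan": [
    [87,0,0,0,0,0,0],
    [87,0,0,0,0,0,0],
    [87,0,0,0,0,0,0],
    [87,0,0,-15,0,0,0],
    [87,0,0,-35,0,0,0],
    [87,0,0,-40,0,0,0],
    [87,0,0,-40,0,0,-0.12],
    [87,0,0,-35,0,0,-0.14],
    [87,0,0,-25,0,0,-0.14],
    [87,0,0,0,0,0,-0.14],
    [87,0,0,0,0,0,-0.14],
    [87,0,0,0,0,0,-0.14]
  ]
}}

```text
time_s: 40.65
tool_pos: [0.4943, -0.0021, 0.267]
tool_rot: [179.9, -0.0, 67.0]
force: [0.7, 0.0, -0.4]
grip_width: 0.0868
```

Call:
{"fn": "send_rows", "kwargs": {
  "plan": [
    [87,0,0,0,0,0,-0.14],
    [87,0,0,0,0,0,-0.14],
    [87,-25,25,0,0,0,0],
    [87,-25,26,0,0,0,0],
    [87,-25,26,0,0,0,0],
    [87,-25,25,0,0,0,0],
    [87,-25,25,0,0,0,0],
    [87,0,0,0,0,0,0],
    [87,0,0,0,0,0,0],
    [87,0,0,0,0,0,0]
  ]
}}

```text
time_s: 41.65
tool_pos: [0.6038, -0.1413, 0.2663]
tool_rot: [180.0, -0.0, 82.8]
force: [0.5, 0.4, -0.5]
grip_width: 0.087
```

```bash
python3 - <<'E'
from h import *
to(.605,-.1413,.2025,83.3)
im=env.read_camera("side")
a=cv2.resize(im[130:330,250:430],None,fx=3,fy=3,interpolation=cv2.INTER_CUBIC)
cv2.imwrite("pics/s9.png",a[:,:,::-1])
E
```

```text
tcp [ 0.6038 -0.1413  0.2663] rot [ 1.7996e+02 -3.0000e-02  8.2760e+01] q7 -4.3 | turn -0.01 shift mm [ 0.1  1.2 63.8] t 41.65
```

View pics/s9.png

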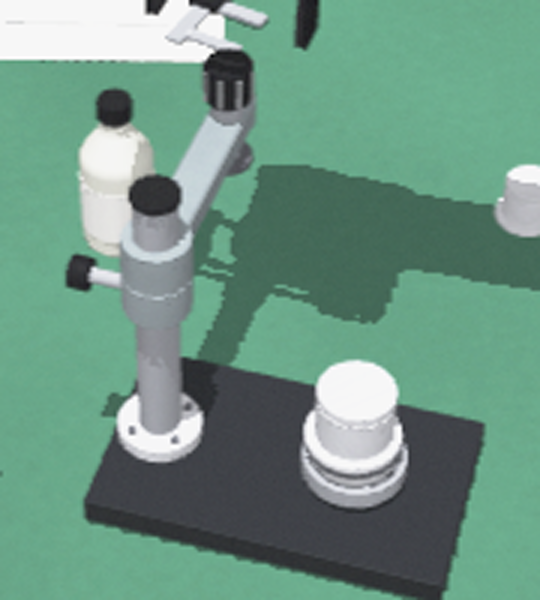

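The stack is complete and flush, and the knob is below the open fingers.

Call:
{"fn": "send_rows", "kwargs": {
  "plan": [
    [87,0,1,20,0,0,0],
    [87,0,0,20,0,0,0],
    [87,0,0,15,0,0,0],
    [87,0,0,9,0,0,0],
    [20,0,0,0,0,0,0],
    [20,0,0,0,0,0,0],
    [20,0,0,0,0,0,0],
    [20,0,0,0,0,0,0],
    [20,0,0,0,0,0,0],
    [20,0,0,0,0,0,0],
    [20,0,0,0,0,0,0],
    [20,0,0,0,0,0,0]
  ],
  "grip_force": 30
}}

```text
time_s: 42.9
tool_pos: [0.6048, -0.1428, 0.2015]
tool_rot: [-180.0, 0.0, 82.7]
force: [0.2, 0.4, 0.1]
grip_width: 0.0312
```

Call:
{"fn": "send_rows", "kwargs": {
  "plan": [
    [20,0,0,0,0,0,0],
    [20,0,0,0,0,0,0],
    [20,0,0,0,0,0,0]
  ]
}}

```text
time_s: 43.2
tool_pos: [0.6049, -0.1428, 0.2016]
tool_rot: [180.0, 0.0, 82.7]
force: [0.3, -0.6, -0.3]
grip_width: 0.0313
```

Call:
{"fn": "send_rows", "kwargs": {
  "plan": [
    [20,0.6,-13,0,0,0,0.1],
    [20,0.6,-13,0,0,0,0.1],
    [20,0.6,-13,0,0,0,0.1],
    [20,0.6,-13,0,0,0,0.1],
    [20,0.6,-13,0,0,0,0.1],
    [20,0.6,-13,0,0,0,0.1],
    [20,0.6,-13,0,0,0,0.1],
    [20,0.6,-13,0,0,0,0.1],
    [20,0,0,0,0,0,0],
    [20,0,0,0,0,0,0]
  ]
}}

```text
time_s: 44.2
tool_pos: [0.5173, -0.0916, 0.2016]
tool_rot: [180.0, -0.0, 37.0]
force: [1.3, 0.7, -1.2]
grip_width: 0.0309
```

Call:
{"fn": "send_rows", "kwargs": {
  "plan": [
    [20,0.6,-13,0,0,0,0.1],
    [20,0.6,-13,0,0,0,0.1],
    [20,0.6,-13,0,0,0,0.1],
    [20,0.6,-13,0,0,0,0.1],
    [20,0.6,-13,0,0,0,0.1],
    [20,0.6,-13,0,0,0,0.1],
    [20,0,0,0,0,0,0],
    [20,0,0,0,0,0,0]
  ]
}}

```text
time_s: 45.0
tool_pos: [0.4913, -0.0197, 0.2015]
tool_rot: [-180.0, -0.0, 2.7]
force: [1.4, 2.4, -1.1]
grip_width: 0.031
```

```bash
python3 -c "
from h import *
to(.492,-.0035,.2,-4.3)"
```

```text
tcp [ 0.4913 -0.0197  0.2015] rot [-179.95   -0.      2.67] q7 -88.5 | turn 0.122 shift mm [ -0.5 -16.2   1.5] t 45.0
```

Call:
{"fn": "send_rows", "kwargs": {
  "plan": [
    [20,0.2,-6,0,0,0,0.045],
    [20,0.2,-5,0,0,0,0.04],
    [20,0,-3,0,0,0,0.02],
    [20,0,-2,0,0,0,0.015],
    [20,0,0,0,0,0,0],
    [20,0,0,0,0,0,0]
  ]
}}

```text
time_s: 45.6
tool_pos: [0.4914, -0.0038, 0.2015]
tool_rot: [-180.0, -0.0, -4.4]
force: [0.7, 2.6, -0.2]
grip_width: 0.031
```

Call:
{"fn": "send_rows", "kwargs": {
  "plan": [
    [20,0,-1,0,0,0,0],
    [20,0,-1,0,0,0,0],
    [20,0,0,0,0,0,0],
    [20,0,0,0,0,0,0]
  ]
}}

```text
time_s: 46.0
tool_pos: [0.4915, -0.0024, 0.2015]
tool_rot: [180.0, -0.0, -4.5]
force: [1.1, -0.9, -0.3]
grip_width: 0.0312
```

Call:
{"fn": "send_rows", "kwargs": {
  "plan": [
    [20,0,-1,0,0,0,0],
    [20,0,-1,0,0,0,0],
    [20,0,0,0,0,0,0],
    [20,0,0,0,0,0,0]
  ]
}}

```text
time_s: 46.4
tool_pos: [0.4916, -0.0009, 0.2015]
tool_rot: [179.9, -0.0, -4.5]
force: [1.4, -4.9, -1.0]
grip_width: 0.0315
```

Call:
{"fn": "send_rows", "kwargs": {
  "plan": [
    [20,0,1,5,0,0,0],
    [20,0,0,8,0,0,0],
    [20,0,0,8,0,0,0],
    [20,0,0,8,0,0,0],
    [20,0,0,8,0,0,0],
    [20,0,0,5,0,0,0],
    [20,0,0,2,0,0,0],
    [20,0,0,0,0,0,0],
    [20,0,0,0,0,0,0]
  ]
}}

```text
time_s: 47.3
tool_pos: [0.4914, -0.001, 0.1574]
tool_rot: [180.0, 0.0, -4.4]
force: [-1.9, -4.6, 1.4]
grip_width: 0.0308
```

Call:
{"fn": "send_rows", "kwargs": {
  "plan": [
    [20,0,0,1.5,0,0,0],
    [20,0,0,1.5,0,0,0],
    [20,0,0,1,0,0,0],
    [20,0,0,0,0,0,0],
    [20,0,0,0,0,0,0]
  ]
}}

```text
time_s: 47.8
tool_pos: [0.4917, -0.0009, 0.1547]
tool_rot: [180.0, -0.0, -4.4]
force: [-4.0, -4.1, 8.8]
grip_width: 0.0314
```

Call:
{"fn": "send_rows", "kwargs": {
  "plan": [
    [20,0,0,1,0,0,0],
    [20,0,0,1,0,0,0],
    [20,0,0,0,0,0,0],
    [20,0,0,0,0,0,0]
  ]
}}

```text
time_s: 48.2
tool_pos: [0.4921, -0.001, 0.1545]
tool_rot: [179.9, -0.1, -4.4]
force: [-8.7, -5.0, 20.6]
grip_width: 0.0313
```

Call:
{"fn": "send_rows", "kwargs": {
  "plan": [
    [20,0,1,0,0,0,0],
    [20,0,0,0,0,0,0],
    [87,0,0,0,0,0,0],
    [87,0,0,0,0,0,0],
    [87,0,0,0,0,0,0],
    [87,0,0,0,0,0,0],
    [87,0,0,-20,0,0,0],
    [87,0,0,-35,0,0,0],
    [87,0,0,-40,0,0,0],
    [87,0,0,-30,0,0,0],
    [87,0,0,0,0,0,0]
  ]
}}

```text
time_s: 49.3
tool_pos: [0.494, -0.0009, 0.2807]
tool_rot: [-180.0, -0.4, -4.4]
force: [-0.6, 0.4, 0.3]
grip_width: 0.0858
```

Call:
{"fn": "send_rows", "kwargs": {
  "plan": [
    [87,-10,-33,0,0,0,0],
    [87,-10,-35,0,0,0,0],
    [87,0,-35,0,0,0,0],
    [87,0,-35,0,0,0,0],
    [87,0,-35,0,0,0,0],
    [87,0,-35,0,0,0,0],
    [87,0,0,0,0,0,0],
    [87,0,0,0,0,0,0]
  ]
}}

```text
time_s: 50.1
tool_pos: [0.4868, 0.208, 0.2754]
tool_rot: [-180.0, 0.1, -4.3]
force: [-0.1, -0.2, 0.2]
grip_width: 0.0872
```

```bash
python3 - <<'E'
from h import *
A=env.read_camera("side")[170:340,250:430];B=env.read_camera("top")[160:330,260:440]
cv2.imwrite("pics/s10.png",cv2.resize(np.hstack([A,B]),None,fx=2.2,fy=2.2,interpolation=cv2.INTER_CUBIC)[:,:,::-1])
k=[[.4921,-.0032,.107],[.4921,-.0032,.173]]
print(proj("side",k).round(1),proj("top",k).round(1))
E
```

```text
[[369.8 258.2]
 [372.1 233.2]] [[316.5 268.8]
 [316.2 263.9]]
```

View pics/s10.png

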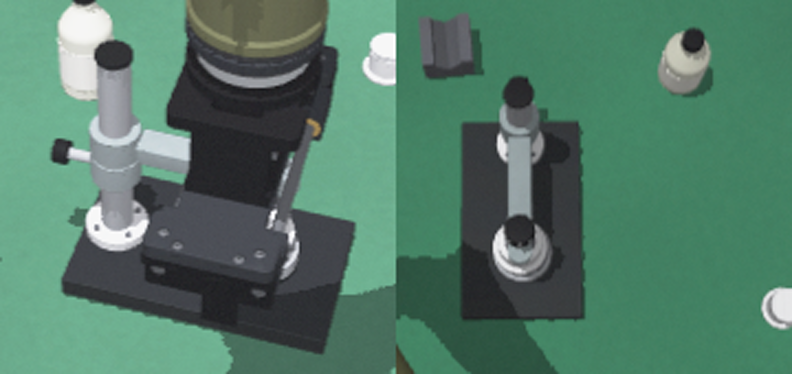

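The top view shows the knob centred over the cap in line with the column. The gripper blocks the side view, so I'll move it to the other side.

Call:
{"fn": "send_rows", "kwargs": {
  "plan": [
    [87,-4,25,-10,0,0,0],
    [87,-4,38,-10,0,0,0],
    [87,-4,38,0,0,0,0],
    [87,-4,38,0,0,0,0],
    [87,-4,38,0,0,0,0],
    [87,-4,38,0,0,0,0],
    [87,-4,38,0,0,0,0],
    [87,-4,38,0,0,0,0],
    [87,-4,38,0,0,0,0],
    [87,0,38,0,0,0,0],
    [87,0,38,0,0,0,0],
    [87,0,38,0,0,0,0]
  ]
}}

```text
time_s: 51.4
tool_pos: [0.416, -0.2344, 0.2966]
tool_rot: [180.0, -0.0, -4.6]
force: [1.1, -0.0, -0.7]
grip_width: 0.0865
```

Call:
{"fn": "send_rows", "kwargs": {
  "plan": [
    [87,0,20,0,0,0,0],
    [87,0,0,0,0,0,0],
    [87,0,0,0,0,0,0]
  ]
}}

```text
time_s: 51.7
tool_pos: [0.4152, -0.2519, 0.2963]
tool_rot: [-179.9, 0.0, -4.6]
force: [0.7, 0.0, -0.1]
grip_width: 0.0869
```

```bash
python3 - <<'E'
from h import *
im=env.read_camera("side")
cv2.imwrite("pics/s11.png",cv2.resize(im[150:400,180:470],None,fx=2.4,fy=2.4,interpolation=cv2.INTER_CUBIC)[:,:,::-1])
E
```

```text
(no output)
```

View pics/s11.png

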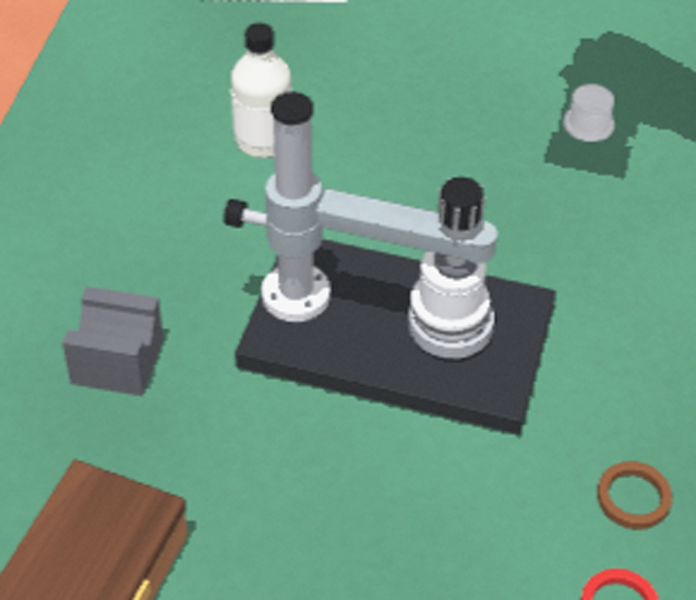

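The foot rests on the cap at crop (458,265), the stack is flush, and the gauge case, V-block and bottle are where they were. Handing in.

```bash
python3 -c "
from cell import env
print(env.sign_off())"
```

```text
the job is handed in; nothing more can be done
None
```

The job is done and handed in at about 52 s of robot time. I raised the hold-down arm to the top of its column and swung it about 1.5 rad clear. I then seated the bearing, the one bright spacer on the bench, the washer and the 62 mm cap, swung the arm back to its stop, pushed the foot onto the cap and let go.

- **Seating:** each part stopped within about 1 mm of its expected height, with 12–15 N on the tool.
- **Foot on cap:** it stopped with about 21 N on the tool, about 1 mm higher than I had calculated.
- **Final pictures:** the stack looks flush, the foot is centred on the cap, and the gauge case, V-block and bottle are where they were. The gripper was clear of everything when I handed in.
- **Checks that fell short:** some camera fits failed while the robot was in the way, so I relied on the other camera, earlier readings or the pictures. The top of the arm's lift was judged from force and a rough picture match, good to about 2 mm.

I did not notice any part being knocked aside or the grip slackening.

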